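# Reset the length stop of a hand shear to a sample bar

## Robot

A 6-joint arm with a two-finger parallel gripper is mounted at the origin on the work surface. World frame = base frame: x ahead of the robot, y to its left, z up, the work surface at z = 0. Lengths are in m, angles in rad, forces in N, time in s.
With the tool pointing down it reaches from about 0.15 to 0.775 m from the base axis. Payload 6.1 kg.
Tool frame: the origin (TCP) lies midway between the tips of the shut fingers; the grasp point (between the pads) lies 19 mm behind it; z points along the fingers, y is the direction in which the jaws open and shut (so a half turn about z gives the same grasp; the last joint's range is limited). The gripper opens to 85 mm and grips with 20 to 120 N. Pads are 22 mm wide; open, the fingers measure 114 mm over their backs; the gripper's body (76 mm by 85 mm) begins 54 mm behind the grasp point. The pads swing forward as they close: fully open they stand 13 mm farther back than shut.
Start: joints at [-1.173, 0.126, -0.04, 1.405, 0, 1.571], TCP at [0.203, -0.484, 0.231] pointing down, gripper open.
Joint ranges: [-2.72, 2.72], [-0.95, 1.95], [-1.27, 1.35], [-1.78, 2.02], [-1.46, 1.47], [-3.14, 3.14]. Speed limits (rad/s): [2.39, 2.39, 3.01, 3.14, 3.14, 3.14].

## Interface

Orientations are given as a unit quaternion [w, x, y, z].
In Python, from plant import readout, eyes, ctrl gives the robot as it stands.
- The arm moves only by the tool carry_out, never from a script. Its argument "plan" is a list of rows, each a list of 7 numbers: the shift along the tool's x, y, z as a fraction of full scale, then the turn, a rotation vector about the tool's x, y, z as a fraction of full scale, then the closure, from 0 (fully open) to 1 (shut). In form: [[tx, ty, tz, rx, ry, rz, hand], ...]. A call has 1 to 12 rows; each row is the pose to reach, as a shift and turn from the pose commanded when the call began, along the tool's axes at that moment; what a row does not reach only later rows make up. Full scale, the value 1, is 0.1 m for a shift and 0.5 rad for a turn. A row lasts 1/8 s, in which the tool goes at most 62.5 mm and 10.7 degrees, less where a joint would pass 70% of its speed; a pose out of reach is approached as far as the arm can. A call with a number of a shift or a turn outside -1 to 1 is refused whole. A call with a gripper value outside its range is refused whole. The fingers move at their own pace and stop on an object; "grip_force" is the grip in N (left out, the last holds). Time passes only in rows, so rows that repeat a pose let the fingers close. It gives the time, the measured TCP pose, the force and the opening at its end, in the units of the state.
- readout.read_state(): the state, without advancing time (a new reading comes with each control period).
- eyes.camera(name): name is "scene" or "side" or "wrist"; returns a dict with "pixels" (420x560x3 uint8, blue, green, red), "depth" (420x560 float32, m along the optical axis (not along the pixel's ray), 0 where there is no reading), "fx", "fy", "cx", "cy" (pixels), "D" ([k1, k2, p1, p2, k3] as OpenCV has them; the pictures are not rectified), "eye" and "orientation" of the camera in the world. Camera axes: x right, y down, z forward; pixel columns grow to the right and rows downward; lengths in m; the calibration is good to about 2 mm. A picture is of the moment at which its call begins.
- ctrl.close_job(): hands the job in, once; it reports no verdict.
The state is a dict: "time_s": time; "qpos": joint angles; "joint_vel": joint speeds; "joint_torque": joint torques, N m; "ee_pos": TCP position; "ee_rot": TCP orientation; "ft_force": force on the tool from outside, world axes, zero at the start; "ft_torque": the same for the moment, N m; "grip_width": finger opening in m.
Only numpy, scipy, OpenCV 4.12 (cv2) and the standard library are available. Lean on these libraries where they do the work, as an engineer would, in place of code of your own. Each camera call takes 0.05 s, during which the arm holds its last target.

## Task

The flat bar in the hand shear is already set to length and held down. Break the stiff T-knob of the blue length stop loose and back it off about a quarter turn, slide the stop along the bed until its face rests against the end of the bar, then turn the knob back until the stop is firmly clamped there. Leave the tools lying in front of the bed undisturbed.

Things in the scene. Friction and masses are not known exactly. Their poses are not given: they have to be found in the camera images.
- knob_grip (a point): Centre of the black T-knob's bar, the place to grasp: 60 mm long (point x), 16 thick (y), 22 high (z). z is the screw's axis, pointing out: it leans 30 degrees from vertical towards the robot (shear -x), so the tool must lean likewise. Under the bar is a 16 mm neck; the blue boss (28 mm across) begins 27 mm below this point. About 130 mm above the table; moves with knob and stop.
- knob (a joint): Angle of the T-knob in rad: 0 (start) = fully clamped, 1.75 = backed off; end stops at both. Grows counter-clockwise seen looking down on the knob (loosening). Stuck at 0: about 0.4 N m breaks it loose, half at 0.2; nearly free (0.04 N m) past 0.45, where the stop is released. Tightening: free to 0.45, then stiffer, 0.2 N m at 0.25, 0.4 N m at 0; firm only in the last 0.25. Stays as left.
- stop_face (a point): Centre of the contact face of the length stop, a blue saddle 70 mm long (along the bed), about 100 wide, top 124 above the table. The face is its end towards the shear's blades; the saddle lies on the point's +y side. y runs along the bed away from the blades, z up. The knob's screw is half-way along the saddle (35 mm in +y from the face), on its robot side.
- stop (a joint): Position of the stop along the bed in m, growing away from the blades (-0.19 to 0.085). Unclamped it slides with about 2 N; clamped it holds more than 35 N. It can be moved by the held knob or by pushing the saddle.
- bar_end (a point): Middle of the end face of the flat steel bar held in the shear: 40 mm wide, 8 thick, 420 long, lying on the bed (bed top 95 mm above the table, this point at 99). It cannot move. y runs along the bed, away from the blades, out of the bar's end; x across the bed. The gap to close is the distance along y from here to stop_face, 35 to 210 mm at the start.
- shear: Red hand lever shear and its bed, fixed. Origin on the table under the bed's middle; y along the bed away from the blades (cut at y = -235 mm), x across it away from the robot. Bed 74 mm wide, y -230 to 270. Frame 400 x 120 mm, 290 high (its lever to 590) at y -215 to -335. The bar's hold-down at y -207 is 195 high.
- hammer: Hammer 280 mm long with wooden handle, lying in front of the bed; a bystander. Origin under its middle, x along the handle.
- wrench: Steel spanner 200 mm long lying in front of the bed, 8 mm high; a bystander. Origin under its middle, x along it.
- square: Steel try square, stock 100 x 18 x 16 mm and blade 26 x 140 mm, lying in front of the bed; a bystander. Origin under the middle of the stock.

How it is judged:
By the outcome, as a careful person would: the job done as asked, in the order asked, and still so for the second after the job is handed in, with the robot touching nothing.
It also fails if it takes over 37 s, if anything falls off the work surface, if the arm or the gripper's body presses on something with over 40 N, if the wrist force passes 120 N, or if a joint passes its speed limit or range.

## Working session

There is one attempt and no reset: what is moved stays moved. The work goes in short steps, Python scripts to look and compute and a tool call to move; the robot and the scene stay as the last step left them, time stands still between calls to the robot, and variables do not carry over. Pictures are saved under pics/ and viewed, and the job is handed in when it is done.

Besides the shell and the picture viewer there is one more tool, called after "Call:" by a JSON object that holds its "fn" and its "kwargs", one argument or row to a line. carry_out: Moves the arm, as the interface text tells. Shift numbers are shares of 0.1 m and turn numbers shares of 0.5 rad, none past 1 either way. Its arguments: {"type":"object","properties":{"plan":{"type":"array"},"grip_force":{"type":"number"}},"required":["plan"]}

```bash
ls; mkdir -p pics
cat > h.py <<'E'
import numpy as np, cv2, pickle
from scipy.spatial.transform import Rotation as R
def rot(q): return R.from_quat([q[1],q[2],q[3],q[0]])
def grab(n,f):
    from plant import eyes
    c=eyes.camera(n); pickle.dump(c,open(f'pics/{f}.pkl','wb')); cv2.imwrite(f'pics/{f}.png',c['pixels']); return c
def load(f): return pickle.load(open(f'pics/{f}.pkl','rb'))
def pt(c,u,v,d=None):
    K=np.array([[c['fx'],0,c['cx']],[0,c['fy'],c['cy']],[0,0,1]])
    p=cv2.undistortPoints(np.array([[[u,v]]],float),K,np.array(c['D'],float))[0,0]
    if d is None: d=c['depth'][int(round(v)),int(round(u))]
    return np.array(c['eye'])+rot(c['orientation']).apply([p[0]*d,p[1]*d,d])
def ptz(c,u,v,z):
    a=pt(c,u,v,1.0);e=np.array(c['eye']);r=a-e
    return e+r*(z-e[2])/r[2]
def crop(c,f,u0,v0,u1,v1,s):
    cv2.imwrite(f'pics/{f}.png',cv2.resize(c['pixels'][v0:v1,u0:u1],None,fx=s,fy=s,interpolation=cv2.INTER_CUBIC))
def proj(c,P):
    K=np.array([[c['fx'],0,c['cx']],[0,c['fy'],c['cy']],[0,0,1]])
    p=rot(c['orientation']).inv().apply(np.atleast_2d(P)-np.array(c['eye']))
    return cv2.projectPoints(p.reshape(-1,1,3),np.zeros(3),np.zeros(3),K,np.array(c['D'],float))[0].reshape(-1,2)
E
python3 - <<'E'
from h import *
for n in ['scene','side','wrist']:
    c=grab(n,n+'0'); print(n,c['eye'],c['orientation'],c['fx'])
from plant import readout
print(readout.read_state())
E
```

```text
pics
scene [0.88534973 0.28240353 0.61448231] [-0.16686158  0.4730541   0.81271349 -0.29643516] 411.83341974988616
side [0.36359679 0.5308039  0.66934955] [ 0.07219399 -0.17037123  0.91727883 -0.35264886] 454.16493417586906
wrist [ 0.2679156  -0.45685928  0.37308859] [ 0.11351092  0.82512526 -0.54801901 -0.07719285] 326.38356303919
{'time_s': 0.15, 'qpos': array([-1.17297801e+00,  1.26259537e-01, -4.03234130e-02,  1.40537463e+00,
       -1.03534380e-05,  1.57081076e+00]), 'joint_vel': array([ 0.00056898, -0.00165645,  0.0038076 ,  0.00034132,  0.00118135,
        0.00106279]), 'joint_torque': array([-4.87512324e-06, -4.36276567e+01,  3.53146791e+01,  1.36509648e-02,
       -6.69143674e-06,  1.86491974e-06]), 'ee_pos': array([ 0.20327699, -0.48374284,  0.23072193]), 'ee_rot': array([-5.68155587e-04,  9.80283972e-01,  1.97593009e-01, -1.19810863e-04]), 'ft_force': array([-0.42896507, -0.70181536,  0.82405094]), 'ft_torque': array([ 0.02846642, -0.0158939 , -0.01161248]), 'grip_width': 0.0853455162204481}
```

View pics/scene0.png

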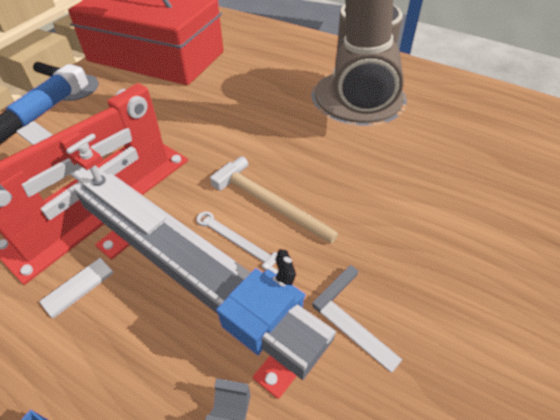

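View pics/side0.png

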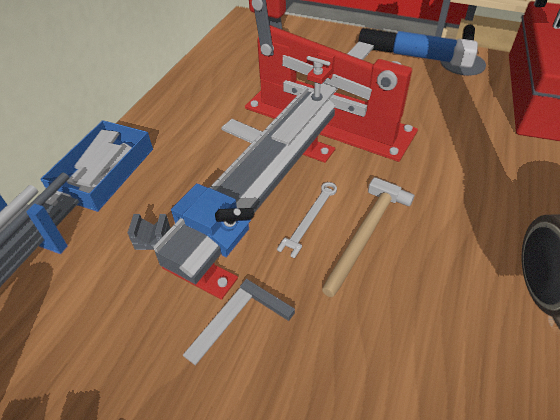

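View pics/wrist0.png

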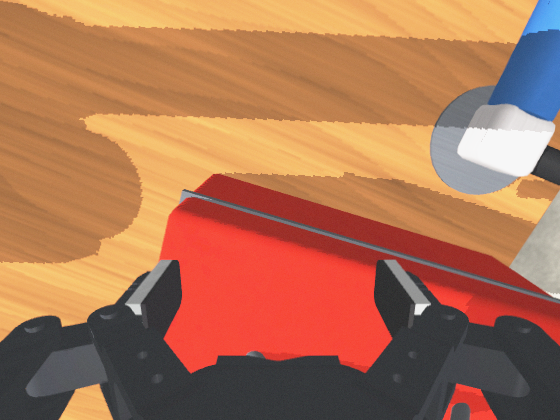

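The scene view shows the blue stop at about (262,305), with the knob at (285,265) and the bar's visible end near (165,225). The side view shows the knob at (235,214). I'll enlarge both.

Run:
```python
from h import *
s=load('scene0');d=load('side0')
crop(s,'s0a',200,230,340,335,5.5)
crop(d,'d0a',160,170,280,260,6)
crop(d,'d0b',210,70,350,175,5.5)
crop(s,'s0b',70,150,260,290,4)
```

```text
(no output)
```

View pics/s0a.png

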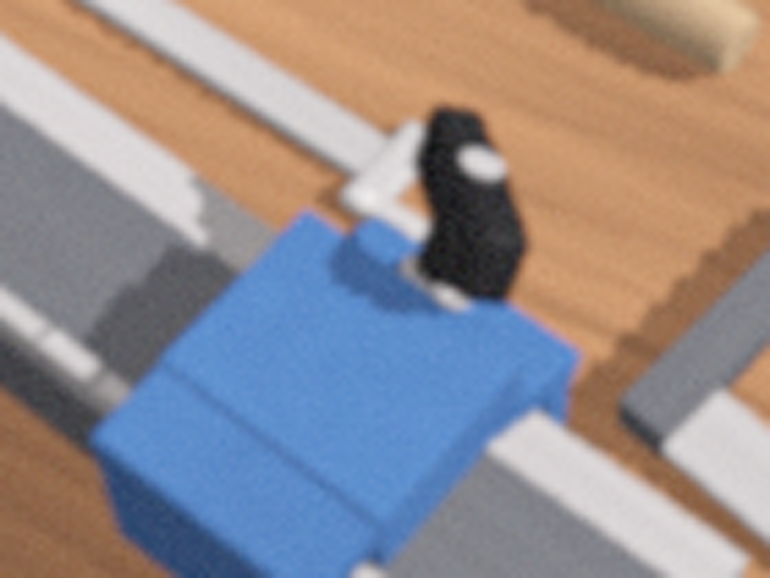

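View pics/d0a.png

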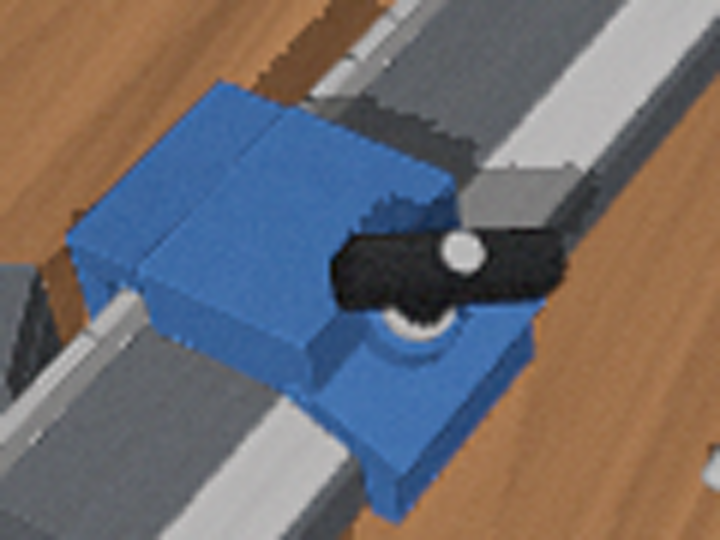

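View pics/d0b.png

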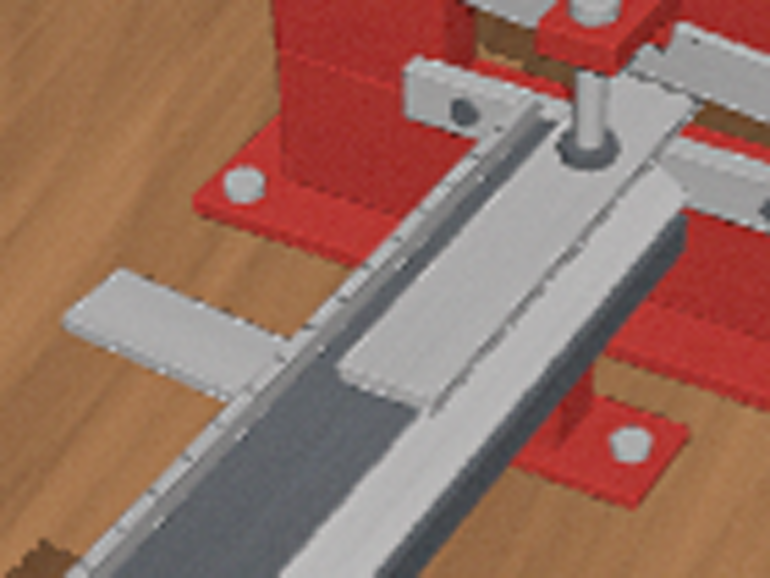

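View pics/s0b.png

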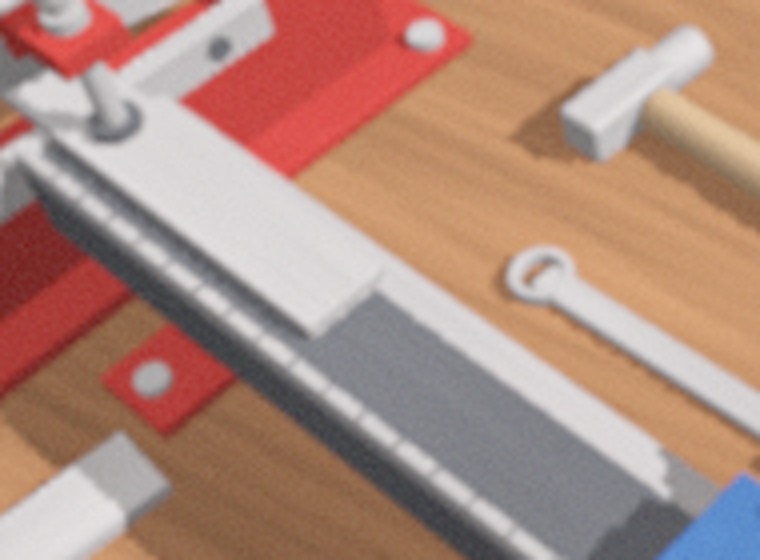

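```bash
cat > m.py <<'E'
from h import *
def tri(A,B):
    (c1,u1,v1),(c2,u2,v2)=A,B
    e1=np.array(c1['eye']);e2=np.array(c2['eye'])
    r1=pt(c1,u1,v1,1.)-e1;r2=pt(c2,u2,v2,1.)-e2
    s=np.linalg.lstsq(np.c_[r1,-r2],e2-e1,rcond=None)[0]
    p,q=e1+s[0]*r1,e2+s[1]*r2
    return (p+q)/2,np.linalg.norm(p-q)
E
python3 - <<'E'
from m import *
np.set_printoptions(precision=4,suppress=True)
s=load('scene0');d=load('side0')
S=lambda a,b:(200+a/5.5,230+b/5.5)
D=lambda a,b:(160+a/6,170+b/6)
Db=lambda a,b:(210+a/5.5,70+b/5.5)
Sb=lambda a,b:(70+a/4,150+b/4)
def both(n,a,b,z=None):
    print(n,tri((s,*a),(d,*b)), 'depth',pt(s,*a),pt(d,*b))
    if z: print('   z',ptz(s,*a,z),ptz(d,*b,z))
both('bar +x',Sb(318,332),Db(340,372),.103)
both('bar -x',Sb(380,272),Db(415,408),.103)
both('stop face +x',S(165,365),D(290,105),.124)
both('stop face -x',S(305,212),D(455,180),.124)
both('stop back +x',S(380,525),D(140,270),.124)
both('cap',S(482,163),D(463,252))
print('s cap bar',pt(s,*S(470,220)),pt(d,*D(400,265)),pt(d,*D(520,250)))
# bed edge lines
both('bed scale',Sb(33,160),Db(540,105))
print(rot(s['orientation']).as_matrix()[:,2])
E
```

```text
bar +x (array([ 0.6497, -0.0988,  0.0984]), np.float64(0.0012447122463217165)) depth [ 0.6495 -0.0991  0.097 ] [ 0.6505 -0.1013  0.0969]
   z [ 0.6522 -0.0947  0.103 ] [ 0.6474 -0.0946  0.103 ]
bar -x (array([ 0.6166, -0.0917,  0.1008]), np.float64(0.004972491111446227)) depth [ 0.6148 -0.0949  0.1004] [ 0.6194 -0.0952  0.0944]
   z [ 0.6162 -0.093   0.103 ] [ 0.6155 -0.0858  0.103 ]
stop face +x (array([0.6883, 0.0852, 0.1216]), np.float64(0.0019573833725721884)) depth [0.6896 0.087  0.1236] [0.6868 0.086  0.1239]
   z [0.6898 0.0872 0.124 ] [0.6868 0.086  0.124 ]
stop face -x (array([0.6334, 0.0917, 0.1192]), np.float64(7.447413907614153e-05)) depth [0.6362 0.0939 0.1246] [0.6458 0.0715 0.094 ]
   z [0.6359 0.0936 0.124 ] [0.6311 0.0955 0.124 ]
stop back +x (array([0.6979, 0.1523, 0.12  ]), np.float64(0.0011718511522108772)) depth [0.6987 0.1532 0.1215] [0.6958 0.1539 0.1232]
   z [0.6997 0.1539 0.124 ] [0.6953 0.1544 0.124 ]
cap (array([0.6101, 0.1307, 0.1403]), np.float64(0.00012638377236695003)) depth [0.6113 0.1314 0.1423] [0.6096 0.1316 0.1416]
s cap bar [0.631  0.1391 0.1491] [0.6214 0.1434 0.1443] [0.5989 0.1209 0.1352]
bed scale (array([ 0.6388, -0.2783,  0.0974]), np.float64(0.004733955301273801)) depth [ 0.6451 -0.2636  0.1079] [ 0.6406 -0.2866  0.0944]
[-0.5517 -0.324  -0.7686]
```

```bash
cat >> m.py <<'E'
def cloud(c):
    h,w=c['depth'].shape
    vv,uu=np.mgrid[:h,:w]
    K=np.array([[c['fx'],0,c['cx']],[0,c['fy'],c['cy']],[0,0,1]])
    p=cv2.undistortPoints(np.stack([uu,vv],-1).reshape(-1,1,2).astype(float),K,np.array(c['D'],float))[:,0]
    dd=c['depth'].reshape(-1,1).astype(float)
    P=np.array(c['eye'])+rot(c['orientation']).apply(np.c_[p*dd,dd])
    return P.reshape(h,w,3)
E
python3 - <<'E'
from m import *
np.set_printoptions(precision=4,suppress=True)
for n in ['scene0','side0']:
    c=load(n);P=cloud(c);I=c['pixels'].astype(int)
    blue=(I[...,0]>I[...,2]+60)
    near=(abs(P[...,0]-.65)<.12)&(abs(P[...,1]-.1)<.15)
    m=blue&near&(abs(P[...,2]-.124)<.0035)
    r=cv2.minAreaRect(P[m][:,:2].astype(np.float32)*1000);print(n,'saddle top',m.sum(),np.median(P[m][:,2]),r, cv2.boxPoints(r))
    # bed top
    m=~blue&(abs(P[...,2]-.0955)<.0035)&(abs(P[...,0]-.66)<.09)&(P[...,1]>-.2)&(P[...,1]<.25)&(I.max(-1)-I.min(-1)<25)
    r=cv2.minAreaRect(P[m][:,:2].astype(np.float32)*1000);print('bed',m.sum(),r)
    m=(I.max(-1)<60)&(np.linalg.norm(P-[.612,.131,.135],axis=-1)<.05)
    Q=P[m];ce=Q.mean(0);w,V=np.linalg.eigh(np.cov((Q-ce).T));a=V[:,2];t=(Q-ce)@a
    print('knob',m.sum(),ce,a,t.min(),t.max(),w**.5, 'mid',ce+a*(t.min()+t.max())/2)
E
```

```text
scene0 saddle top 2902 0.12387360953647458 ((679.6043701171875, 120.40693664550781), (70.84815979003906, 81.59648132324219), 80.7938461303711) [[633.6642  91.9664]
 [714.2097  78.912 ]
 [725.5445 148.8475]
 [644.9991 161.9019]]
bed 5252 ((659.755859375, 11.0640869140625), (422.32598876953125, 61.31217956542969), 81.56947326660156)
knob 342 [0.6266 0.134  0.1416] [-0.6944 -0.679  -0.2384] -0.019759920344723642 0.03358000420689925 [0.0032 0.0073 0.0158] mid [0.6218 0.1293 0.14  ]
side0 saddle top 1468 0.12315598004520945 ((677.0886840820312, 121.76763916015625), (71.2061767578125, 81.7047119140625), 80.9166488647461) [[631.1279  93.0604]
 [711.808   80.1616]
 [723.0494 150.4749]
 [642.3694 163.3737]]
bed 3206 ((655.2673950195312, 9.94854736328125), (428.3433532714844, 59.03421401977539), 81.19387817382812)
knob 422 [0.6141 0.1355 0.1377] [-0.7035 -0.6383 -0.3126] -0.026933342183933628 0.03220532936853363 [0.0054 0.0071 0.0181] mid [0.6123 0.1338 0.1368]
```

```bash
cat >> m.py <<'E'
PSI=np.deg2rad(-8.9)
xd=np.array([np.cos(PSI),np.sin(PSI),0]);yd=np.array([-np.sin(PSI),np.cos(PSI),0])
nn=-.5*xd+np.cos(np.pi/6)*np.array([0,0,1]); e1=np.cos(np.pi/6)*xd+.5*np.array([0,0,1])
def knob(c,g,lo=-20,hi=20):
    P=cloud(c);I=c['pixels'].astype(int)
    m=(I.max(-1)<70)&(np.linalg.norm(P-g,axis=-1)<.04)
    Q=(P[m]-g)*1000
    h=Q@nn;k=(h>lo)&(h<hi)
    xy=np.c_[Q@e1,Q@yd][k].astype(np.float32)
    return h,xy,cv2.minAreaRect(xy)
E
python3 - <<'E'
from m import *
np.set_printoptions(precision=4,suppress=True)
g=np.array([.6164,.130,.1303])
for n in ['scene0','side0']:
    c=load(n)
    h,xy,r=knob(c,g);print(n,np.percentile(h,[1,25,50,75,90,99]),r)
    h,xy,r=knob(c,g,7,15);print(len(xy),r)
    hull=cv2.convexHull(xy)[:,0];print(hull[::2])
E
```

```text
scene0 [-17.392    0.7186   7.8061  11.8447  12.8419  13.5707] ((6.807666778564453, 1.4204635620117188), (53.811187744140625, 13.022476196289062), 48.70894241333008)
204 ((6.726327896118164, 1.3278484344482422), (53.56466293334961, 13.022476196289062), 48.70894241333008)
[[ 27.5111  16.0692]
 [ 23.4498  22.2853]
 [ 19.4957  24.1221]
 [-10.5302  -8.4538]
 [-13.7473 -14.3709]
 [ -6.7359 -19.884 ]
 [ -3.7704 -18.3527]
 [  7.7459  -6.5439]]
side0 [-19.6293   4.7118  10.8155  12.2894  13.079   14.3703] ((0.41558170318603516, 1.9662227630615234), (59.04427719116211, 15.872998237609863), 48.029754638671875)
301 ((0.5581178665161133, 1.4866371154785156), (58.50197219848633, 15.061066627502441), 47.94512939453125)
[[ 23.8081  19.1742]
 [ 20.7863  22.6331]
 [ 13.2698  26.2568]
 [  6.4563  19.1892]
 [-20.7925 -10.9378]
 [-23.3588 -14.8574]
 [-17.2224 -21.5957]
 [ -3.2475 -13.974 ]
 [ 23.4688  16.0443]]
```

```bash
cat >> m.py <<'E'
G0=np.array([.6167,.1310,.1308])
def toolrot(th):  # knob bar angle (rad) -> tool R, grip aligned
    b=np.cos(th)*e1+np.sin(th)*yd; z=-nn
    return R.from_matrix(np.c_[b,np.cross(z,b),z])
def delta(p0,R0,p1,R1):
    return np.r_[R0.inv().apply(np.array(p1)-p0)/.1,(R0.inv()*R1).as_rotvec()/.5]
def apply(p0,R0,d):
    d=np.array(d,float)
    return p0+R0.apply(d[:3]*.1),R0*R.from_rotvec(d[3:6]*.5)
E
python3 - <<'E'
from m import *
from plant import readout
from scipy.spatial.transform import Slerp
np.set_printoptions(precision=3,suppress=True)
s=readout.read_state();p0=s['ee_pos'];R0=rot(s['ee_rot'])
RT=toolrot(np.deg2rad(48));print('target rotvec',(R0.inv()*RT).as_rotvec(),'zt',-nn,'xt',RT.as_matrix()[:,0])
pre=G0+nn*(.08-.0125+0)
print(pre)
W=[([.24,-.40,.30],0),([.25,-.27,.30],.15),([.28,-.14,.30],.35),([.36,-.03,.29],.6),([.46,.06,.26],.8),(pre+nn*.03,1),(pre,1)]
sl=Slerp([0,1],R.concatenate([R0,RT]))
p,r=p0,R0
for w,f in W:
    d=np.round(delta(p,r,np.array(w),sl(f)),2);print(d.tolist())
    p,r=apply(p,r,d)
print(p,pre,(r.inv()*RT).as_rotvec())
E
```

```text
target rotvec [-0.338  0.403 -0.278] zt [ 0.494 -0.077 -0.866] xt [0.687 0.645 0.335]
[0.583 0.136 0.189]
[0.66, -0.63, -0.69, 0.0, 0.0, 0.0]
[0.6, -1.16, -0.0, -0.1, 0.12, -0.08]
[0.82, -1.05, -0.0, -0.14, 0.16, -0.11]
[1.21, -0.61, 0.18, -0.16, 0.2, -0.14]
[1.23, -0.32, 0.53, -0.14, 0.17, -0.11]
[1.16, -0.19, 0.79, -0.13, 0.16, -0.12]
[-0.0, -0.0, 0.3, -0.0, -0.0, 0.0]
[0.584 0.136 0.189] [0.583 0.136 0.189] [-0.002 -0.001  0.002]
```

Call:
{"fn": "carry_out", "kwargs": {
  "plan": [
    [0.66,-0.63,-0.69,0,0,0,0.35],
    [0.66,-0.63,-0.69,0,0,0,0.35],
    [0.66,-0.63,-0.69,0,0,0,0.35]
  ],
  "grip_force": 100
}}

```text
time_s: 0.52
ee_pos: [0.2409, -0.3992, 0.3031]
ee_rot: [0.002, 0.98, 0.199, 0.001]
ft_force: [0.1, -0.5, -0.4]
grip_width: 0.0557
```

Call:
{"fn": "carry_out", "kwargs": {
  "plan": [
    [0.6,-1,0,-0.1,0.12,-0.08,0.35],
    [0.6,-1,0,-0.1,0.12,-0.08,0.35],
    [0.6,-1,0,-0.1,0.12,-0.08,0.35]
  ]
}}

```text
time_s: 0.9
ee_pos: [0.2561, -0.2827, 0.3]
ee_rot: [0.019, 0.975, 0.218, 0.034]
ft_force: [-0.6, -0.3, -0.2]
grip_width: 0.0552
```

Call:
{"fn": "carry_out", "kwargs": {
  "plan": [
    [0.8,-1,0,-0.14,0.16,-0.11,0.35],
    [0.8,-1,0,-0.14,0.16,-0.11,0.35],
    [0.8,-1,0,-0.14,0.16,-0.11,0.35]
  ]
}}

```text
time_s: 1.27
ee_pos: [0.2872, -0.1576, 0.2996]
ee_rot: [0.045, 0.965, 0.247, 0.081]
ft_force: [0.0, -0.2, 0.4]
grip_width: 0.0557
```

Run:
```python
from m import *
from plant import readout
from scipy.spatial.transform import Slerp
np.set_printoptions(precision=3,suppress=True)
s=readout.read_state();p0=s['ee_pos'];R0=rot(s['ee_rot']);print(s['qpos'])
RT=toolrot(np.deg2rad(48))
pre=G0+nn*(.08-.0125)
W=[([.35,-.07,.29],.3),([.42,.02,.27],.6),([.50,.09,.26],.85),(pre+nn*.03,1),(pre,1)]
sl=Slerp([0,1],R.concatenate([R0,RT]))
p,r=p0,R0
for w,f in W:
    d=np.round(delta(p,r,np.array(w),sl(f)),2);print(d.tolist())
    p,r=apply(p,r,d)
```

```text
[-0.55  -0.382 -0.339  1.438  0.053  2.095]
[0.95, -0.48, 0.17, -0.13, 0.16, -0.1]
[1.02, -0.46, 0.33, -0.13, 0.15, -0.11]
[0.99, -0.17, 0.33, -0.11, 0.14, -0.09]
[0.66, -0.17, 0.67, -0.07, 0.07, -0.05]
[0.0, -0.0, 0.3, 0.0, 0.0, 0.0]
```

Call:
{"fn": "carry_out", "kwargs": {
  "plan": [
    [0.95,-0.48,0.17,-0.13,0.16,-0.1,0.35],
    [0.95,-0.48,0.17,-0.13,0.16,-0.1,0.35],
    [0.95,-0.48,0.17,-0.13,0.16,-0.1,0.35]
  ]
}}

```text
time_s: 1.65
ee_pos: [0.3512, -0.0726, 0.2888]
ee_rot: [0.068, 0.953, 0.268, 0.125]
ft_force: [0.0, 0.5, 1.2]
grip_width: 0.0555
```

Call:
{"fn": "carry_out", "kwargs": {
  "plan": [
    [1,-0.46,0.33,-0.13,0.15,-0.11,0.35],
    [1,-0.46,0.33,-0.13,0.15,-0.11,0.35],
    [1,-0.46,0.33,-0.13,0.15,-0.11,0.35]
  ]
}}

```text
time_s: 2.02
ee_pos: [0.4203, 0.0159, 0.2675]
ee_rot: [0.093, 0.938, 0.291, 0.166]
ft_force: [-1.0, -0.3, -0.3]
grip_width: 0.0555
```

Call:
{"fn": "carry_out", "kwargs": {
  "plan": [
    [1,-0.17,0.33,-0.11,0.14,-0.09,0.35],
    [1,-0.17,0.33,-0.11,0.14,-0.09,0.35],
    [1,-0.17,0.33,-0.11,0.14,-0.09,0.35]
  ]
}}

```text
time_s: 2.4
ee_pos: [0.5018, 0.0832, 0.2588]
ee_rot: [0.113, 0.922, 0.309, 0.205]
ft_force: [-0.3, 0.0, 1.0]
grip_width: 0.0554
```

Call:
{"fn": "carry_out", "kwargs": {
  "plan": [
    [0.66,-0.17,0.67,-0.07,0.07,-0.05,0.35],
    [0.66,-0.17,0.67,-0.07,0.07,-0.05,0.35],
    [0.66,-0.17,0.67,-0.07,0.07,-0.05,0.35],
    [0.66,-0.17,0.67,-0.07,0.07,-0.05,0.35]
  ]
}}

```text
time_s: 2.9
ee_pos: [0.5691, 0.1308, 0.2158]
ee_rot: [0.126, 0.912, 0.318, 0.226]
ft_force: [0.8, -0.4, -0.5]
grip_width: 0.0554
```

Run:
```python
from m import *
from plant import readout
np.set_printoptions(precision=4,suppress=True)
for n in ['scene','side','wrist']: c=grab(n,n+'1')
s=readout.read_state();p0=s['ee_pos'];R0=rot(s['ee_rot']);print(s['qpos'],p0)
RT=toolrot(np.deg2rad(48))
print(delta(p0,R0,G0+nn*(.0675),RT))
for n in ['side1','scene1']: print(knob(load(n),G0,5,16)[2])
w=load('wrist1');P=cloud(w);print(proj(w,[G0,G0+nn*.012]))
```

```text
[ 0.355  -0.1298 -0.4477  0.7881 -0.2537  2.7643] [0.5691 0.1319 0.2168]
[ 0.0352 -0.0613  0.3052  0.0115  0.0087 -0.0171]
((0.3604402542114258, 0.7005558013916016), (59.26335144042969, 15.915623664855957), 47.86525344848633)
((6.165680885314941, -0.0414886474609375), (55.48884201049805, 12.63139820098877), 48.91830825805664)
[[268.725  204.8939]
 [268.3786 209.3312]]
```

View pics/wrist1.png

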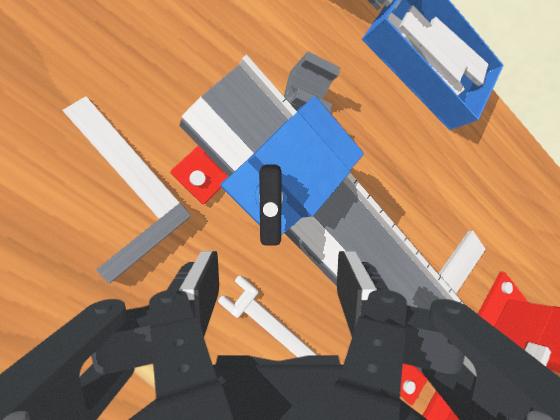

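View pics/side1.png

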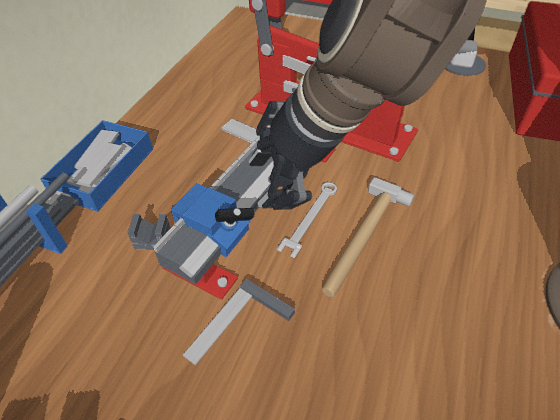

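The wrist view shows the cap at (270,209), against a predicted (268,209). The bar is vertical and parallel to the pads, and the side view agrees. I'll refine with the wrist cloud.

Run:
```python
from m import *
np.set_printoptions(precision=4,suppress=True)
w=load('wrist1');h,xy,r=knob(w,G0,3,20);print(np.percentile(h,[50,90]),len(xy),r)
P=cloud(w);print((P[209,270]-G0)@np.c_[e1,yd,nn]*1000)
I=w['pixels'].astype(int);blue=I[...,0]>I[...,2]+60
m=blue&(abs(P[...,2]-.124)<.004)&(P[...,0]<.75);print(np.median(P[m][:,2]),cv2.minAreaRect(P[m][:,:2].astype(np.float32)*1000))
```

```text
[11.2724 12.3025] 1411 ((1.672414779663086, 0.2655506134033203), (58.286319732666016, 15.146536827087402), 47.24613571166992)
[ 1.0466 -0.6067 12.0397]
0.12349029601543603 ((679.2122192382812, 121.20455169677734), (69.92831420898438, 81.70865631103516), 81.31611633300781)
```

Call:
{"fn": "carry_out", "kwargs": {
  "plan": [
    [0.04,-0.06,0.3,0.01,0.01,-0.02,0.35],
    [0.04,-0.06,0.3,0.01,0.01,-0.02,0.35],
    [0.04,-0.06,0.3,0.01,0.01,-0.02,0.35],
    [0.04,-0.06,0.3,0.01,0.01,-0.02,0.35]
  ]
}}

```text
time_s: 3.55
ee_pos: [0.5836, 0.1378, 0.1901]
ee_rot: [0.123, 0.91, 0.324, 0.228]
ft_force: [-0.0, 0.2, -0.0]
grip_width: 0.0549
```

Run:
```python
from m import *
from plant import readout
np.set_printoptions(precision=4,suppress=True)
w=grab('wrist','wrist2')
s=readout.read_state();p0=s['ee_pos'];R0=rot(s['ee_rot'])
print(delta(p0,R0,G0+e1*.001-nn*.0125,toolrot(np.deg2rad(47.5))),s['ft_force'])
h,xy,r=knob(w,G0,3,20);print(np.percentile(h,[50,90]),len(xy),r)
```

```text
[-0.0089  0.0152  0.8059  0.0004 -0.0028  0.0229] [ 0.8288 -0.1245  0.1135]
[11.264  12.2962] 1793 ((1.8139429092407227, -0.14149093627929688), (58.544471740722656, 15.484638214111328), 47.70783233642578)
```

View pics/wrist2.png

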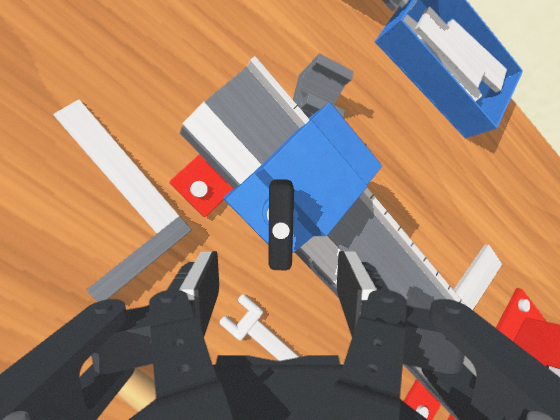

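Knob centred at (281,230), between the pads at about 208 and 345. Descending.

Call:
{"fn": "carry_out", "kwargs": {
  "plan": [
    [0,0,0.4,0,0,0.02,0.35],
    [0,0.01,0.6,0,0,0.02,0.35],
    [0,0.01,0.8,0,0,0.02,0.35],
    [0,0.01,0.8,0,0,0.02,0.35]
  ]
}}

```text
time_s: 4.1
ee_pos: [0.623, 0.1305, 0.1185]
ee_rot: [0.122, 0.912, 0.32, 0.227]
ft_force: [-0.1, -0.6, -0.1]
grip_width: 0.0554
```

Run:
```python
from m import *
from plant import readout
np.set_printoptions(precision=4,suppress=True)
for n in ['scene','side','wrist']: c=grab(n,n+'3')
s=readout.read_state();p0=s['ee_pos'];R0=rot(s['ee_rot'])
print(delta(p0,R0,G0+e1*.001-nn*.0125,toolrot(np.deg2rad(47.5))),s['ft_force'])
a=load('wrist3')['pixels'];b=load('scene3')
crop(b,'s3',200,200,340,305,4)
```

```text
[-0.0087  0.0071  0.0049 -0.     -0.0023  0.0033] [0.5602 0.2704 0.0811]
```

View pics/wrist3.png

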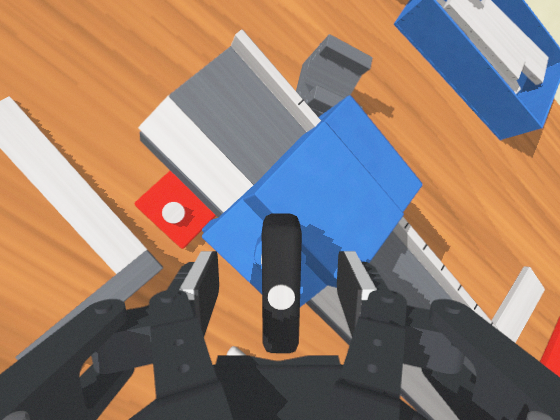

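View pics/s3.png

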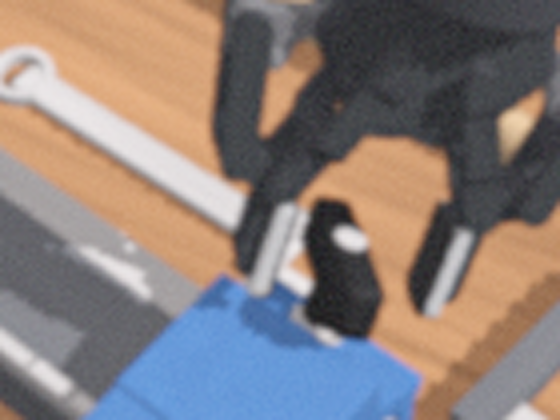

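The bar (u=281) lies between the pads, with no contact force. Closing.

Call:
{"fn": "carry_out", "kwargs": {
  "plan": [
    [0,0.01,0,0,0,0,0.6],
    [0,0.01,0,0,0,0,0.8],
    [0,0.01,0,0,0,0,1],
    [0,0.01,0,0,0,0,1],
    [0,0.01,0,0,0,0,1],
    [0,0.01,0,0,0,0,1]
  ],
  "grip_force": 110
}}

```text
time_s: 5.0
ee_pos: [0.6242, 0.1301, 0.1213]
ee_rot: [0.122, 0.911, 0.32, 0.229]
ft_force: [-4.4, -1.1, 5.4]
grip_width: 0.0141
```

Run:
```python
from m import *
from plant import readout
np.set_printoptions(precision=4,suppress=True)
c=grab('side','side4')
s=readout.read_state();p0=s['ee_pos'];R0=rot(s['ee_rot'])
print(delta(p0,R0,G0+e1*.001-nn*.0125,toolrot(np.deg2rad(47.5))),s['ft_force'],s['ft_torque'],s['grip_width'],s['qpos'])
crop(c,'d4',170,110,310,215,5)
```

```text
[-0.0072 -0.0042  0.0047  0.0007 -0.0021  0.0032] [-3.6944  0.4889  4.8948] [-0.0873  0.7085 -0.1772] 0.014144016528606345 [ 0.3095  0.0125 -0.5332  0.5475 -0.2259  2.7204]
```

View pics/d4.png

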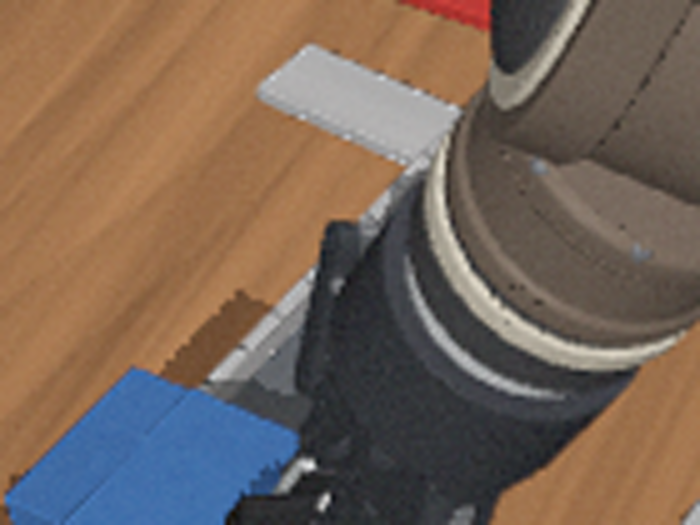

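Call:
{"fn": "carry_out", "kwargs": {
  "plan": [
    [0,0,0,0,0,-0.2,1],
    [0,0,0,0,0,-0.4,1],
    [0,0,0,0,0,-0.6,1],
    [0,0,0,0,0,-0.8,1],
    [0,0,0,0,0,-1,1],
    [0,0,0,0,0,-1,1]
  ]
}}

```text
time_s: 5.8
ee_pos: [0.6237, 0.1306, 0.1207]
ee_rot: [0.174, 0.803, 0.536, 0.191]
ft_force: [-5.0, 1.8, 4.2]
grip_width: 0.0139
```

```bash
cat > st.py <<'E'
from m import *
from plant import readout
np.set_printoptions(precision=4,suppress=True)
s=readout.read_state();p0=s['ee_pos'];R0=rot(s['ee_rot'])
M=np.c_[e1,yd,nn]
print('pos rel G0 (e1,yd,nn)mm',(p0-G0)@M*1000,'F',s['ft_force']@M,'T',s['ft_torque']@M,'w',s['grip_width'],'t',s['time_s'])
a=R0.as_matrix()[:,0];print('angle rel 47.5deg:',np.rad2deg(np.arctan2(a@yd,a@e1))-47.5,'zt',R0.as_matrix()[:,2]@M,'q',s['qpos'])
E
python3 st.py
```

```text
pos rel G0 (e1,yd,nn)mm [  0.9744   0.6856 -12.2416] F [-2.4366  0.9906  6.2022] T [0.1264 0.8934 0.0442] w 0.013875272185852161 t 5.8
angle rel 47.5deg: 28.823349055234146 zt [-0.0005  0.0016 -1.    ] q [ 0.3099  0.0127 -0.5337  0.5478 -0.2245  2.2195]
```

Call:
{"fn": "carry_out", "kwargs": {
  "plan": [
    [0,0,0,0,0,-0.25,1],
    [0,0,0,0,0,-0.5,1],
    [0,0,0,0,0,-0.75,1],
    [0,0,0,0,0,-1,1],
    [0,0,0,0,0,-1,1]
  ]
}}

```text
time_s: 6.42
ee_pos: [0.6229, 0.1308, 0.1202]
ee_rot: [0.216, 0.646, 0.719, 0.141]
ft_force: [-8.1, 2.4, 5.6]
grip_width: 0.014
```

Call:
{"fn": "carry_out", "kwargs": {
  "plan": [
    [0,0,0,0,0,-0.25,1],
    [0,0,0,0,0,-0.5,1],
    [0,0,0,0,0,-0.75,1],
    [0,0,0,0,0,-1,1],
    [0,0,0,0,0,-1,1]
  ]
}}

```text
time_s: 7.05
ee_pos: [0.6221, 0.1304, 0.1198]
ee_rot: [0.244, 0.448, 0.856, 0.083]
ft_force: [-12.2, 0.5, 5.9]
grip_width: 0.0139
```

```bash
python3 st.py
python3 - <<'E'
from m import *
for n in ['scene','side','wrist']: grab(n,n+'5')
crop(load('scene5'),'s5',190,180,350,300,4.5)
E
```

```text
pos rel G0 (e1,yd,nn)mm [ -0.8065   0.232  -12.2862] F [-7.5117 -1.3568 11.1625] T [-0.123   1.8737  0.0208] w 0.013933495259320383 t 7.05
angle rel 47.5deg: 86.1791948920247 zt [-0.0032  0.0009 -1.    ] q [ 0.3102  0.0121 -0.535   0.55   -0.2242  1.2194]
```

View pics/s5.png

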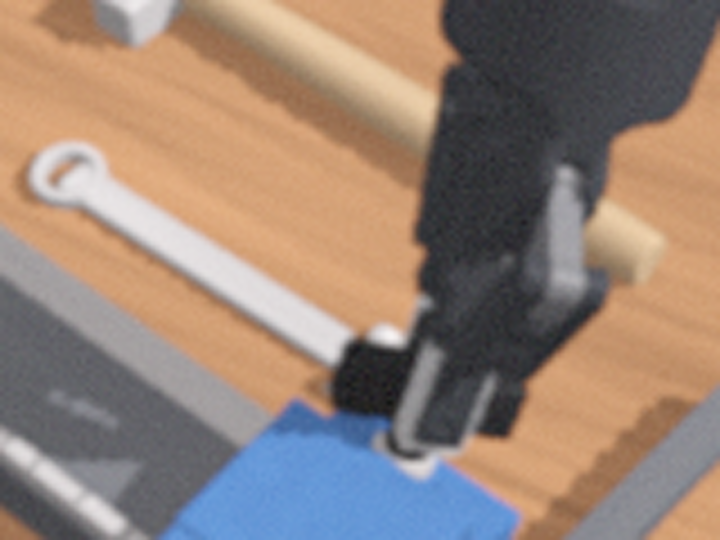

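View pics/wrist5.png

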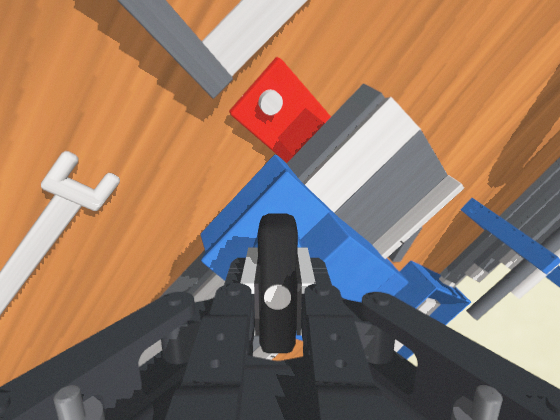

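Run:
```python
from m import *
from plant import readout
np.set_printoptions(precision=4,suppress=True)
R0=rot(readout.read_state()['ee_rot'])
print(R0.inv().apply(-yd)*.85,R0.inv().apply(-e1)*.015)
# bar end refine wrist/side old
for n in ['scene0','side0','wrist1','wrist2']:
    c=load(n);P=cloud(c);I=c['pixels'].astype(int)
    m=(abs(P[...,2]-.103)<.0025)&(abs((P@xd)-.6475)<.03)&((P@yd)<.15)&(I.max(-1)-I.min(-1)<30)
    y=(P@yd)[m]; print(n,m.sum(),np.percentile(y,[90,97,99,99.8]) if m.sum() else '')
```

```text
[-0.6153 -0.5865 -0.0007] [ 0.0103 -0.0109  0.    ]
scene0 2277 [-0.0144 -0.0012  0.0017  0.003 ]
side0 1595 [-0.0018  0.0914  0.1298  0.1464]
wrist1 473 [0.1327 0.1445 0.1475 0.1487]
wrist2 438 [0.1367 0.1468 0.1489 0.1498]
```

Call:
{"fn": "carry_out", "kwargs": {
  "plan": [
    [-0.1,-0.12,0,0,0,0,1],
    [-0.24,-0.25,0,0,0,0,1],
    [-0.37,-0.37,0,0,0,0,1],
    [-0.49,-0.48,0,0,0,0,1],
    [-0.605,-0.597,0,0,0,0,1],
    [-0.605,-0.597,0,0,0,0,1]
  ]
}}

```text
time_s: 7.95
ee_pos: [0.6092, 0.0448, 0.1198]
ee_rot: [0.245, 0.45, 0.855, 0.083]
ft_force: [-6.3, -0.1, 5.6]
grip_width: 0.014
```

```bash
python3 st.py
python3 - <<'E'
from m import *
grab('scene','scene6')
E
```

```text
pos rel G0 (e1,yd,nn)mm [ -0.396  -86.3391 -12.5279] F [-2.5994 -1.1168  7.9784] T [-0.2263  0.8731  0.0478] w 0.013957192936399758 t 7.95
angle rel 47.5deg: 85.95258646875698 zt [ 0.0001 -0.0014 -1.    ] q [ 0.1459 -0.0553 -0.6067  0.5157 -0.1503  1.0753]
```

View pics/scene6.png

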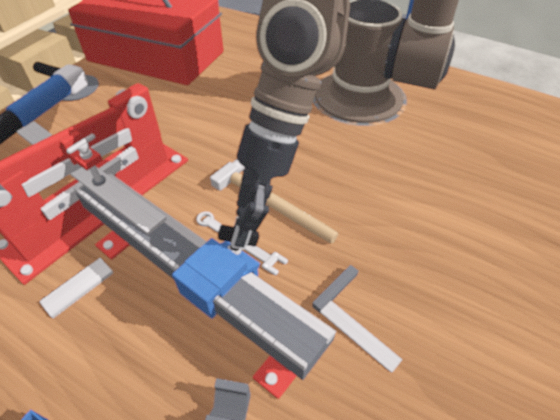

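The stop slid with the knob: it is now at (215,275) with about 97 mm to go. I'll move it another 80 mm.

Call:
{"fn": "carry_out", "kwargs": {
  "plan": [
    [-0.13,-0.13,0,0,0,0,1],
    [-0.26,-0.25,0,0,0,0,1],
    [-0.39,-0.37,0,0,0,0,1],
    [-0.5,-0.48,0,0,0,0,1],
    [-0.58,-0.555,0,0,0,0,1],
    [-0.58,-0.555,0,0,0,0,1]
  ]
}}

```text
time_s: 8.75
ee_pos: [0.5972, -0.0347, 0.1197]
ee_rot: [0.246, 0.45, 0.855, 0.083]
ft_force: [-2.7, -1.0, 5.7]
grip_width: 0.0137
```

```bash
python3 st.py
python3 - <<'E'
from m import *
np.set_printoptions(precision=4,suppress=True)
c=grab('scene','scene7');crop(c,'s7',110,170,270,290,5)
d=grab('side','side7');crop(d,'d7',200,90,340,195,5)
P=cloud(c);I=c['pixels'].astype(int)
m=(I[...,0]>I[...,2]+60)&(abs(P[...,2]-.124)<.004)&(P[...,1]<.1)&(P[...,1]>-.2)&(abs(P[...,0]-.66)<.1)
y=(P@yd)[m];print(np.percentile(y,[.5,2,98,99.5]))
rinv=rot(__import__('plant').readout.read_state()['ee_rot']).inv();print(rinv.apply(-yd))
E
```

```text
pos rel G0 (e1,yd,nn)mm [  -0.0534 -166.7534  -12.755 ] F [ 0.6998 -1.4271  6.1793] T [-0.1712  0.31    0.0226] w 0.013698820548825708 t 8.75
angle rel 47.5deg: 85.95491920775669 zt [ 0.0009 -0.0021 -1.    ] q [-0.0248 -0.0916 -0.6429  0.499  -0.0673  0.9255]
[0.0234 0.025  0.0926 0.0932]
[-0.7256 -0.6881  0.0018]
```

View pics/s7.png

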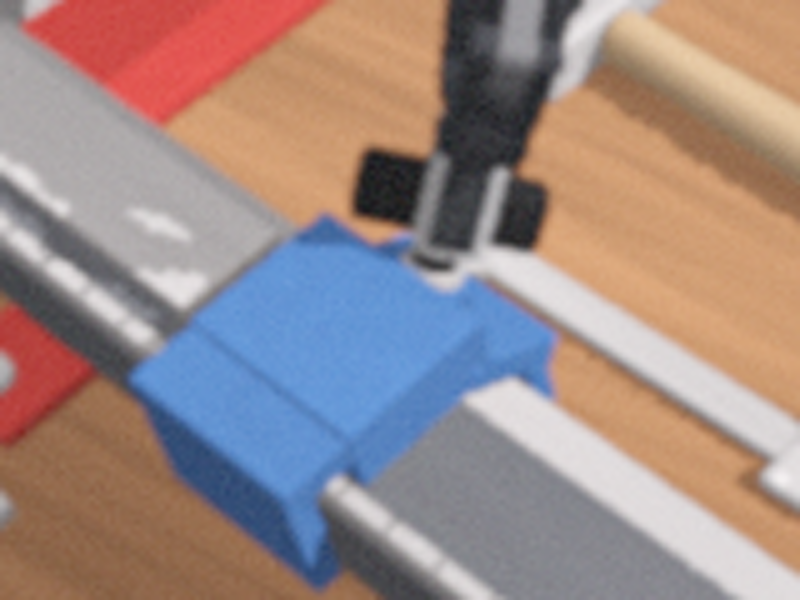

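View pics/d7.png

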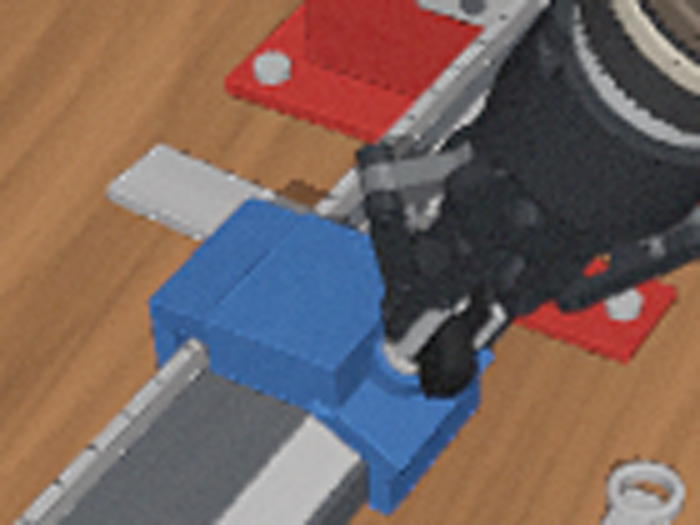

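Call:
{"fn": "carry_out", "kwargs": {
  "plan": [
    [-0.025,-0.024,0,0,0,0,1],
    [-0.05,-0.047,0,0,0,0,1],
    [-0.07,-0.066,0,0,0,0,1],
    [-0.087,-0.083,0,0,0,0,1],
    [-0.087,-0.083,0,0,0,0,1]
  ]
}}

```text
time_s: 9.48
ee_pos: [0.5955, -0.0454, 0.1197]
ee_rot: [0.245, 0.449, 0.855, 0.083]
ft_force: [-1.9, 0.5, 6.2]
grip_width: 0.0139
```

```bash
python3 st.py
```

```text
pos rel G0 (e1,yd,nn)mm [  -0.0137 -177.5356  -12.7924] F [1.3991 0.1952 6.3577] T [0.1215 0.2688 0.004 ] w 0.013850586325670987 t 9.475
angle rel 47.5deg: 86.02070266709748 zt [ 0.0009 -0.0003 -1.    ] q [-0.0498 -0.0944 -0.6456  0.4975 -0.0531  0.9026]
```

Call:
{"fn": "carry_out", "kwargs": {
  "plan": [
    [-0.011,-0.01,0,0,0,0,1],
    [-0.022,-0.021,0,0,0,0,1],
    [-0.022,-0.021,0,0,0,0,1]
  ]
}}

```text
time_s: 9.85
ee_pos: [0.5951, -0.0483, 0.1197]
ee_rot: [0.245, 0.449, 0.855, 0.083]
ft_force: [-2.3, 0.8, 5.3]
grip_width: 0.0139
```

Call:
{"fn": "carry_out", "kwargs": {
  "plan": [
    [-0.011,-0.01,0,0,0,0,1],
    [-0.022,-0.021,0,0,0,0,1],
    [-0.022,-0.021,0,0,0,0,1]
  ]
}}

```text
time_s: 10.22
ee_pos: [0.5946, -0.0513, 0.1197]
ee_rot: [0.245, 0.449, 0.855, 0.083]
ft_force: [-2.2, 1.8, 4.8]
grip_width: 0.0144
```

```bash
python3 st.py
```

```text
pos rel G0 (e1,yd,nn)mm [   0.0043 -183.4719  -12.8006] F [0.3115 1.4717 5.3886] T [0.2436 0.1769 0.0066] w 0.01436913860056336 t 10.225
angle rel 47.5deg: 86.02884201180558 zt [ 0.0009 -0.0001 -1.    ] q [-0.0631 -0.0957 -0.6469  0.4969 -0.0462  0.8909]
```

Call:
{"fn": "carry_out", "kwargs": {
  "plan": [
    [-0.007,-0.007,0,0,0,0,1],
    [-0.014,-0.014,0,0,0,0,1],
    [-0.014,-0.014,0,0,0,0,1]
  ]
}}

```text
time_s: 10.6
ee_pos: [0.5943, -0.0531, 0.1197]
ee_rot: [0.245, 0.449, 0.855, 0.084]
ft_force: [-0.9, 0.7, 5.1]
grip_width: 0.0141
```

Call:
{"fn": "carry_out", "kwargs": {
  "plan": [
    [-0.007,-0.007,0,0,0,0,1],
    [-0.014,-0.014,0,0,0,0,1],
    [-0.014,-0.014,0,0,0,0,1]
  ]
}}

```text
time_s: 10.98
ee_pos: [0.5941, -0.055, 0.1197]
ee_rot: [0.246, 0.449, 0.855, 0.084]
ft_force: [-0.6, 1.0, 5.4]
grip_width: 0.0141
```

```bash
python3 st.py
```

```text
pos rel G0 (e1,yd,nn)mm [   0.0288 -187.2965  -12.8164] F [2.0313 0.919  5.0718] T [ 0.2994  0.098  -0.0289] w 0.01408619103627637 t 10.975
angle rel 47.5deg: 86.02851410560106 zt [ 0.0011  0.0002 -1.    ] q [-0.0718 -0.0965 -0.6477  0.4963 -0.0416  0.8834]
```

Call:
{"fn": "carry_out", "kwargs": {
  "plan": [
    [-0.007,-0.007,0,0,0,0,1],
    [-0.014,-0.014,0,0,0,0,1],
    [-0.014,-0.014,0,0,0,0,1]
  ]
}}

```text
time_s: 11.35
ee_pos: [0.594, -0.0551, 0.1197]
ee_rot: [0.245, 0.448, 0.856, 0.086]
ft_force: [1.4, 8.8, 3.8]
grip_width: 0.0142
```

```bash
python3 st.py
python3 - <<'E'
from m import *
np.set_printoptions(precision=4,suppress=True)
c=grab('scene','scene8');crop(c,'s8',110,170,220,252,7)
P=cloud(c);I=c['pixels'].astype(int)
m=(I[...,0]>I[...,2]+60)&(abs(P[...,2]-.124)<.004)&(P[...,1]<.1)&(P[...,1]>-.2)&(abs(P[...,0]-.66)<.1)
y=(P@yd)[m];print(np.percentile(y,[.5,2,98,99.5]))
E
```

```text
pos rel G0 (e1,yd,nn)mm [   0.0101 -187.3876  -12.7915] F [1.8772 8.9132 3.2984] T [ 1.6299  0.0258 -0.0476] w 0.014180970787076674 t 11.35
angle rel 47.5deg: 86.09209970844162 zt [ 0.0011  0.0047 -1.    ] q [-0.0749 -0.0968 -0.6481  0.4959 -0.0356  0.8796]
[0.0035 0.005  0.0721 0.0726]
```

View pics/s8.png

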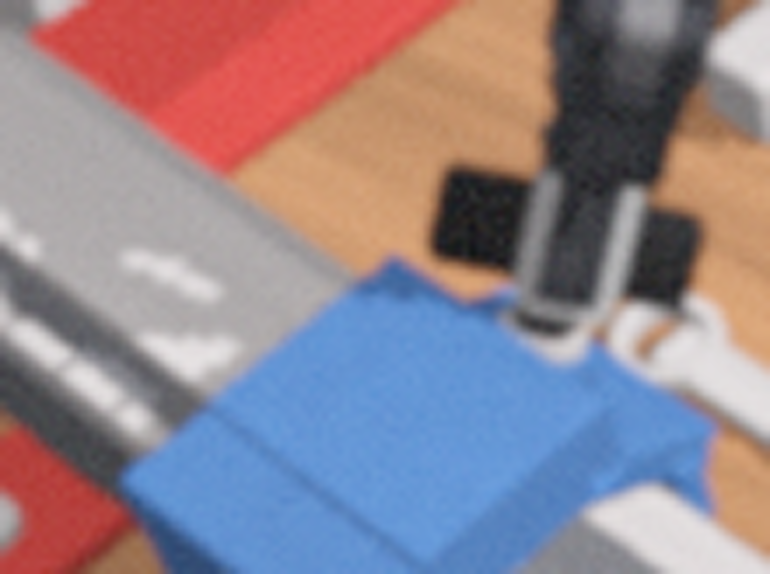

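Contact: about 9 N along the bed, the tool has stopped advancing, and the face at y_s ≈ 4 mm matches the measured bar end. Now tightening while keeping that light push.

Call:
{"fn": "carry_out", "kwargs": {
  "plan": [
    [0,0,0,0,0,0.25,1],
    [0,0,0,0,0,0.5,1],
    [0,0,0,0,0,0.75,1],
    [0,0,0,0,0,1,1],
    [0,0,0,0,0,1,1]
  ]
}}

```text
time_s: 12.02
ee_pos: [0.5948, -0.0548, 0.1202]
ee_rot: [0.216, 0.646, 0.718, 0.144]
ft_force: [4.9, 9.4, 2.8]
grip_width: 0.0139
```

Call:
{"fn": "carry_out", "kwargs": {
  "plan": [
    [0,0,0,0,0,0.25,1],
    [0,0,0,0,0,0.5,1],
    [0,0,0,0,0,0.75,1],
    [0,0,0,0,0,1,1],
    [0,0,0,0,0,1,1]
  ]
}}

```text
time_s: 12.65
ee_pos: [0.5956, -0.0549, 0.1207]
ee_rot: [0.174, 0.803, 0.536, 0.194]
ft_force: [9.1, 8.6, 1.0]
grip_width: 0.0142
```

```bash
python3 st.py
```

```text
pos rel G0 (e1,yd,nn)mm [   1.8377 -186.9056  -12.7147] F [ 7.1653  9.9147 -2.9626] T [ 1.9399 -0.8747 -0.0401] w 0.014173201100362267 t 12.65
angle rel 47.5deg: 28.75176846884034 zt [ 0.004   0.0055 -1.    ] q [-0.0745 -0.0962 -0.6468  0.4937 -0.0351  1.8806]
```

Call:
{"fn": "carry_out", "kwargs": {
  "plan": [
    [0,0,0,0,0,0.2,1],
    [0,0,0,0,0,0.4,1],
    [0,0,0,0,0,0.6,1],
    [0,0,0,0,0,0.8,1],
    [0,0,0,0,0,1,1],
    [0,0,0,0,0,1,1],
    [0,0,0,0,0,1,1]
  ]
}}

```text
time_s: 13.52
ee_pos: [0.5962, -0.0554, 0.1213]
ee_rot: [0.122, 0.91, 0.321, 0.231]
ft_force: [9.9, 6.1, 2.4]
grip_width: 0.0141
```

```bash
python3 st.py
```

```text
pos rel G0 (e1,yd,nn)mm [   2.6423 -187.346   -12.5128] F [ 8.8645  7.6031 -2.3251] T [ 1.5453 -1.1466  0.264 ] w 0.0141221453864023 t 13.525
angle rel 47.5deg: 0.17537513404870708 zt [ 0.0053  0.0044 -1.    ] q [-0.0748 -0.0962 -0.6461  0.4931 -0.0362  2.379 ]
```

Call:
{"fn": "carry_out", "kwargs": {
  "plan": [
    [0,0,0,0,0,0.05,1],
    [0,0,0,0,0,0.1,1],
    [0,0,0,0,0,0.15,1],
    [0,0,0,0,0,0.15,1]
  ]
}}

```text
time_s: 14.02
ee_pos: [0.5962, -0.0555, 0.1213]
ee_rot: [0.114, 0.921, 0.288, 0.235]
ft_force: [9.8, 6.0, 1.8]
grip_width: 0.0143
```

```bash
python3 st.py
```

```text
pos rel G0 (e1,yd,nn)mm [   2.7165 -187.4069  -12.498 ] F [ 8.448   7.3967 -2.829 ] T [ 1.3647 -1.1812  1.929 ] w 0.014250933538647252 t 14.025
angle rel 47.5deg: -3.924122268877305 zt [ 0.0054  0.0039 -1.    ] q [-0.0746 -0.0962 -0.646   0.4931 -0.0368  2.4508]
```

Torque rose to 1.9 N m with the knob at its end stop. I'll ease the wind-up, open the fingers and check.

Call:
{"fn": "carry_out", "kwargs": {
  "plan": [
    [0,0,0,0,0,-0.06,1],
    [0,0,0,0,0,-0.12,1],
    [0,0,0,0,0,-0.12,1]
  ]
}}

```text
time_s: 14.4
ee_pos: [0.5962, -0.0554, 0.1213]
ee_rot: [0.12, 0.913, 0.314, 0.232]
ft_force: [9.9, 5.7, 1.8]
grip_width: 0.0139
```

```bash
python3 st.py
```

```text
pos rel G0 (e1,yd,nn)mm [   2.7127 -187.3699  -12.487 ] F [ 8.5874  7.1418 -2.8476] T [ 1.5095 -1.2021  0.3828] w 0.013868231414162767 t 14.4
angle rel 47.5deg: -0.6606466058615155 zt [ 0.0054  0.0043 -1.    ] q [-0.0748 -0.0963 -0.6461  0.4931 -0.0363  2.3936]
```

Call:
{"fn": "carry_out", "kwargs": {
  "plan": [
    [0,0,0,0,0,0,0.8],
    [0,0,0,0,0,0,0.6],
    [0,0,0,0,0,0,0.4],
    [0,0,0,0,0,0,0.35],
    [0,0,0,0,0,0,0.35]
  ]
}}

```text
time_s: 15.02
ee_pos: [0.5928, -0.0568, 0.1187]
ee_rot: [0.121, 0.914, 0.313, 0.229]
ft_force: [1.5, -0.4, -0.4]
grip_width: 0.0557
```

```bash
python3 st.py
```

```text
pos rel G0 (e1,yd,nn)mm [  -1.3495 -189.2772  -13.1519] F [ 1.1377 -0.166  -1.0932] T [-0.0268  0.4811  0.0344] w 0.05568547594633505 t 15.025
angle rel 47.5deg: -0.762815074849243 zt [-0.0009  0.     -1.    ] q [-0.076  -0.0969 -0.6494  0.497  -0.0395  2.3947]
```

Retracting along the tool axis, then looking.

Call:
{"fn": "carry_out", "kwargs": {
  "plan": [
    [0,0,-0.3,0,0,0,0.35],
    [0,0,-0.6,0,0,0,0.35],
    [0,0,-1,0,0,0,0.35],
    [0,0,-1,0,0,0,0.35]
  ]
}}

```text
time_s: 15.52
ee_pos: [0.5445, -0.049, 0.2096]
ee_rot: [0.122, 0.913, 0.313, 0.231]
ft_force: [0.7, -0.8, -0.2]
grip_width: 0.0557
```

Call:
{"fn": "carry_out", "kwargs": {
  "plan": [
    [0,0,-0.5,0,0,0,0.35],
    [0,0,-1,0,0,0,0.35],
    [0,0,-1,0,0,0,0.35],
    [0,0,-1,0,0,0,0.35]
  ]
}}

```text
time_s: 16.02
ee_pos: [0.4943, -0.0413, 0.291]
ee_rot: [0.12, 0.914, 0.313, 0.228]
ft_force: [-0.7, 0.6, -0.1]
grip_width: 0.0554
```

Run:
```python
from m import *
np.set_printoptions(precision=4,suppress=True)
G1=G0-.1875*yd
for n in ['scene','side','wrist']:
    c=grab(n,n+'9');P=cloud(c);I=c['pixels'].astype(int)
    m=(I[...,0]>I[...,2]+60)&(abs(P[...,2]-.124)<.004)&(P[...,1]<.1)&(P[...,1]>-.2)&(abs(P[...,0]-.66)<.1)
    y=(P@yd)[m]
    print(n,'face',np.percentile(y,[1,99]) if m.sum() else '',knob(c,G1,5,16)[2])
crop(load('scene9'),'s9',110,160,240,258,6);crop(load('side9'),'d9',230,80,350,170,6)
```

```text
scene face [0.0039 0.0726] ((7.772247314453125, 2.4350738525390625), (50.69392776489258, 12.458064079284668), 49.48777770996094)
side face [0.0032 0.073 ] ((0.9949712753295898, 0.8657817840576172), (59.90123748779297, 16.004085540771484), 47.98689651489258)
wrist face [0.0038 0.0718] ((2.844087600708008, 0.24277496337890625), (58.22065353393555, 15.029417991638184), 46.47050857543945)
```

View pics/s9.png

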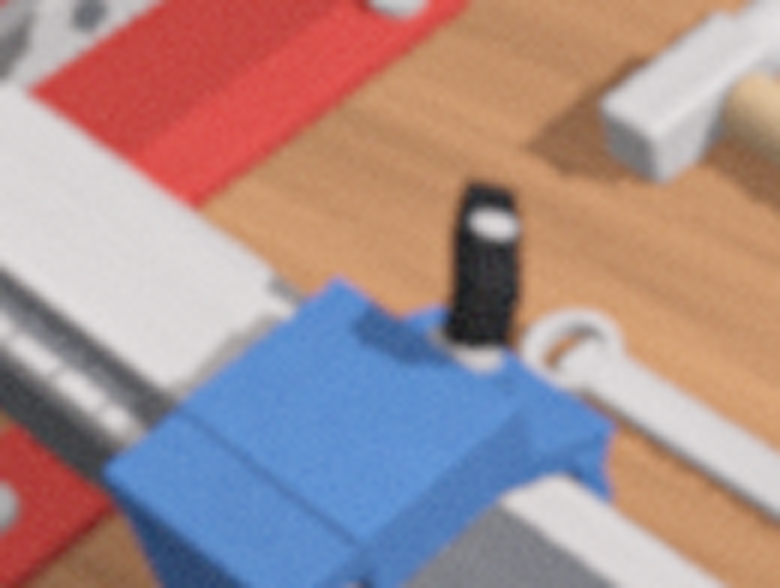

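View pics/side9.png

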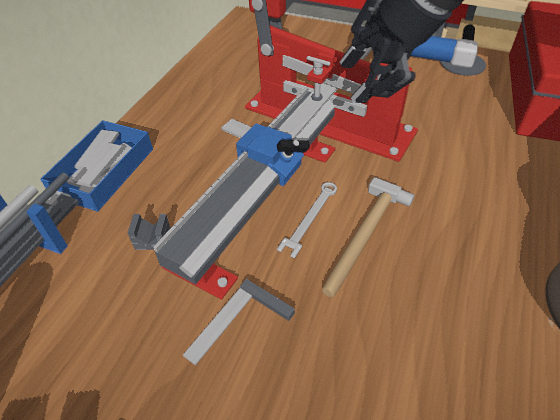

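View pics/wrist9.png

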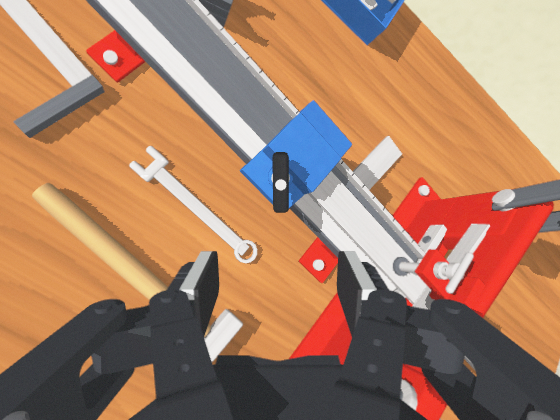

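Run:
```python
from m import *
np.set_printoptions(precision=4,suppress=True)
w=load('wrist9');crop(w,'w9',270,110,390,200,6.5)
s=load('scene9');crop(s,'s9b',130,190,190,235,13)
```

```text
(no output)
```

View pics/w9.png

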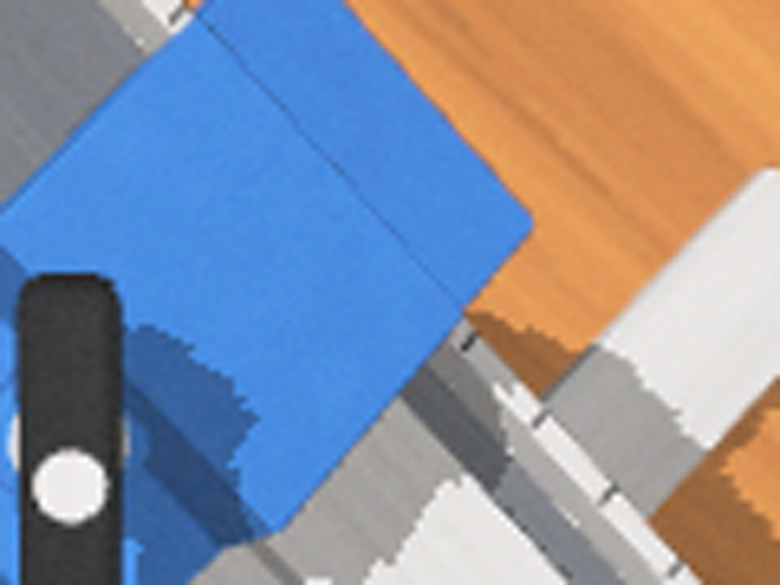

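View pics/s9b.png

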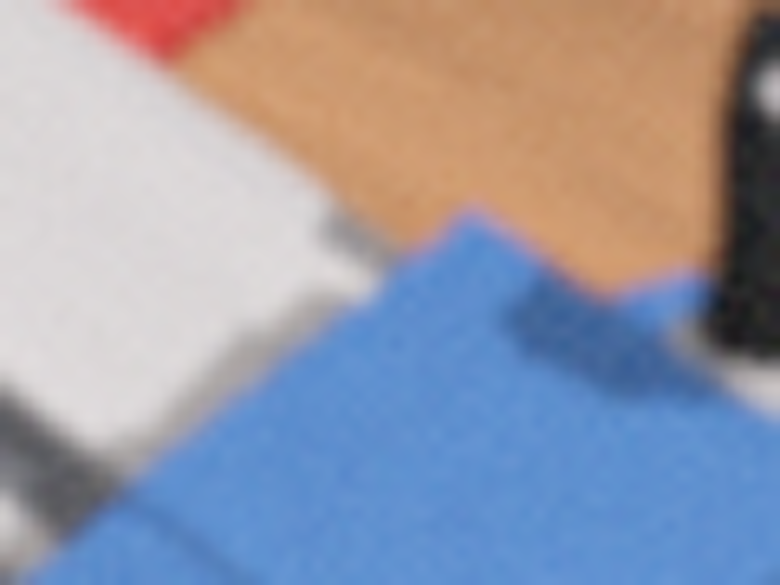

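The wrist view shows the bar running straight under the stop's face with no gap. The knob is back at about 48°, its clamped angle, and the tools haven't moved. Handing in.

```bash
python3 -c "
from plant import ctrl
print(ctrl.close_job())"
```

```text
the job is handed in; nothing more can be done
None
```

The length stop is now clamped against the end of the bar, and the job is handed in at about 16 s of the 37 s allowed. No verdict was reported.

**What I did:** I gripped the T-knob along its tilted axis and backed it off about 1.5 rad (86°). I then slid the stop about 187 mm until it met the bar. I tightened the knob while keeping that light push on, let go and moved the arm clear.

**Last checks:**
- **Contact:** the stop stopped moving with about 9 N against it. All three cameras put its face 3–4 mm along the bed scale I measured with. The bar end measured 3–7 mm there, and the wrist picture shows no gap.
- **Clamping:** the torque rose to about 1.9 N m with the knob at its end stop. All three cameras showed it within about 1.5° of its starting (clamped) angle, 48°.
- **Tools:** the hammer, spanner and square look unmoved in the last side picture. I judged this by eye and did not measure it.

**Not checked or in disagreement:** I did not pull on the stop after clamping to test its hold. My camera estimates of the bar end differed by about 4 mm, so the contact force decided when to stop. The gripper read 14 mm on the knob's 16 mm bar.

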